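Loosen the left-hand wing nut on the green lap grinder

ROBOT

A 6-joint arm with a two-finger parallel gripper is mounted at the origin on the work surface. World frame = base frame: x ahead of the robot, y to its left, z up, the work surface at z = 0. Lengths are in mm, angles in rad, forces in N, time in s.
With the tool pointing down it reaches from about 325 to 875 mm from the base axis. Payload 4.4 kg.
Tool frame: the origin (TCP) lies on the centre line of the jaws, within the pads' length; the fingertips stand ahead of it and the grasp point (between the pads) lies 6 mm ahead of it (ctrl.tcp_to_tips is the z of the fingertips in the tool frame, in mm); z points along the fingers, y is the direction in which the jaws open and shut (so a half turn about z gives the same grasp; the last joint's range is limited). The gripper opens to 85 mm and grips with 20 to 120 N. Pads are 22 mm wide; open, the fingers measure 114 mm over their backs; the gripper's body (76 mm by 85 mm) begins 54 mm behind the grasp point. The pads swing forward as they close: fully open they stand 13 mm farther back than shut.
Start: joints at [1.181, 0.207, 1.542, -0, 1.393, -0.15], TCP at [136.018, 558.683, 256.282] pointing down, gripper open.
Joint ranges: [-2.73, 2.73], [-0.86, 2.22], [0.23, 2.46], [-1.11, 4.25], [0.08, 2.63], [-2.82, 2.82]. Speed limits (rad/s): [2.79, 2.79, 3.14, 3.14, 3.14, 3.14].

INTERFACE

Orientations are given as a 3x3 rotation matrix whose columns are the frame's x, y, z axes.
In Python, from plant import ctrl, sensors, optics gives the robot as it stands. Calls block until the motion is done:
- ctrl.move_ptp(position, orientation): joint-space move of the TCP to a pose.
- ctrl.move_l(position, rot=None, vel=150, threshold=None): straight line of the TCP; rot=None keeps the orientation; vel is the mean speed in mm/s. With threshold (N) it stops when the force on the tool has changed by that much, and returns True; else False.
- ctrl.set_joints(angles): joint-space move.
- ctrl.gripper_to(opening, force=None): finger opening in mm; force is the grip in N (None keeps the last); returns when the fingers have stopped.
- ctrl.hold(seconds).
- ctrl.solve_ik(position, orientation): joint angles nearest the present ones, or None.
- sensors.read_state(): the state.
- optics.grab_frame(name): name is "scene" or "top"; returns (picture, depth): 384x512x3 uint8, red, green, blue; 384x512 float32, mm along the optical axis (not along the pixel's ray), 0 where there is no reading.
- optics.camera_params(name): a dict with "mtx" (3x3 intrinsics, pixels), "R" (3x3) and "t" (3): a world point X has camera coordinates R X + t. Camera axes: x right, y down, z forward; pixel columns grow to the right and rows downward; lengths in mm; the calibration is good to about 2 mm. A picture is of the moment at which its call begins. camera_params takes no time and is no camera call.
A pose or a line that the arm cannot do raises ctrl.MotionError and nothing moves.
- ctrl.finish_job(): hands the job in, once; it reports no verdict.
The state is a dict: "t": time; "q": joint angles; "qvel": joint speeds; "tau": joint torques, N m; "eef_pos": TCP position; "eef_rot": TCP orientation; "force": force on the tool from outside, world axes, zero at the start; "wrist_torque": the same for the moment, N m; "grip_width": finger opening in mm.
Only numpy, scipy, OpenCV 4.12 (cv2) and the standard library are available. Lean on these libraries where they do the work, as an engineer would, in place of code of your own. Each camera call takes 0.05 s, during which the arm holds its last target. There are 200 camera calls.

TASK

The green grinding disc has to come off for changing: loosen the orange wing nut that holds it. It has a left-hand thread, so grip its wings from above and first turn it clockwise (seen from above) by about 20 degrees, pause there for a second to feel that it really gives, then turn on clockwise until it has turned at least 60 degrees in all, and let go. Leave the grey nut of the blue grinder tight.

Things in the scene. Friction and masses are not known exactly. Their poses are not given: they have to be found in the camera images.
- lap_green: wet lap grinder fixed to the bench: grey and black box 210 mm square with a green disc 150 mm wide, its flat top 72 mm above the bench. Origin: under the disc's centre, on the bench. The pan rim is lower than the disc, so fingers have free room over the disc. Its blue twin has the same sizes.
- orange_nut_grip (a point): point on the upright axis of the orange wing nut at the green disc's centre, 28 mm above the disc top. The wings form one bar 12 mm thick (along y), about 60 mm long (along x), from 12 to 42 mm above the disc; pinch it across y, on the axis, from above. A thin stud on the axis ends 50 mm above the disc. z is up; the frame turns with the nut.
- orange_nut (a joint): how far the orange nut is loosened, rad: 0 at the start (tight), growing as it turns clockwise seen from above (left-hand thread), up to 2.4. Anticlockwise from the start it jams solid; clockwise it gives at about 0.12 N m of steady friction and stays where it is left. It turns in place: it does not rise or come off.
- grey_nut (a joint): how far the plain steel-grey wing nut at the centre of the blue grinder's disc is loosened, rad: 0 at the start (tight), growing as it turns anticlockwise seen from above (ordinary thread). Same size and shape as the orange one; a bystander.

How it is judged (in metres and radians):
On the way:
1. the orange nut has been turned a little way clockwise, between 7 and 40 degrees, and rests there for 0.3 s (the trial turn) (value of joint orange_nut between 0.12 and 0.7 rad and velocity of joint orange_nut between -0.1 and 0.1 rad/s), for 0.3 s.
At the end, for the whole second after the job is handed in: the orange nut stands at rest, turned clockwise by at least 50 degrees (0.87 rad) from its tight start, and the grey nut is still tight (turned by less than 0.15 rad) (value of joint orange_nut above 0.87 rad and velocity of joint orange_nut between -0.1 and 0.1 rad/s and value of joint grey_nut below 0.15 rad); the robot touches nothing.
It fails at once if the grey nut of the blue grinder is loosened (turned by more than 0.15 rad) (value of joint grey_nut above 0.15 rad).
It also fails if it takes over 38 s, if anything falls off the work surface, if the arm or the gripper's body presses on something with over 40 N, if the wrist force passes 120 N, or if a joint passes its speed limit or range.

## Working session

There is one attempt and no reset: what is moved stays moved. The work goes in short steps, each a Python script; the robot and the scene stay as the last script left them, time stands still between calls to the robot, and variables do not carry over. Pictures are saved under pics/ and viewed, about 8 in all and at most 12, crops included, and the job is handed in when it is done.

```bash
mkdir -p pics; python3 - <<'E'
from plant import ctrl,sensors,optics
import cv2,numpy as np
for n in("top","scene"):
    p,d=optics.grab_frame(n); cv2.imwrite(f"pics/{n}0.png",p[:,:,::-1]); np.save(f"pics/{n}0.npy",d)
    c=optics.camera_params(n); print(n,c["mtx"],c["R"],c["t"])
print(sensors.read_state(),ctrl.tcp_to_tips)
E
```

```text
top [[404.16206647   0.         254.44803581]
 [  0.         404.16206647 194.20129001]
 [  0.           0.           1.        ]] [[ 0.00396484 -0.99998555 -0.00363036]
 [-0.98533381 -0.00328737 -0.17060619]
 [ 0.17059179  0.00425354 -0.98533261]] [  5.29319574 521.51578441 860.10587845]
scene [[401.126673     0.         257.00410244]
 [  0.         401.126673   181.17480132]
 [  0.           0.           1.        ]] [[ 0.64187913  0.76671311 -0.01192431]
 [ 0.39780236 -0.34624718 -0.84962708]
 [-0.65554898  0.54061437 -0.52724912]] [-330.45767222 -108.46200413 1071.78970332]
{'t': 0.1, 'q': array([ 1.18150532e+00,  2.07367152e-01,  1.54283946e+00,  3.80313681e-06,
        1.39348167e+00, -1.50479064e-01]), 'qvel': array([-0.0009721 , -0.00043805, -0.00176631, -0.00015673,  0.00284551,
        0.00010148]), 'tau': array([-8.87334954e-04, -3.84092724e+01, -2.92549431e+01, -1.95052467e-04,
        4.74775705e-03, -9.39633438e-07]), 'eef_pos': array([135.76859349, 558.08454562, 255.2099785 ]), 'eef_rot': array([[-9.71619408e-01,  2.36548277e-01, -7.98820414e-04],
       [ 2.36549413e-01,  9.71617529e-01, -1.93740392e-03],
       [ 3.17858357e-04, -2.07137975e-03, -9.99997804e-01]]), 'force': array([-0.40545103, -0.29198043, -0.35765561]), 'wrist_torque': array([0.00254596, 0.01998065, 0.02346119]), 'grip_width': 85.53763641366629} 25.0
```

View pics/top0.png

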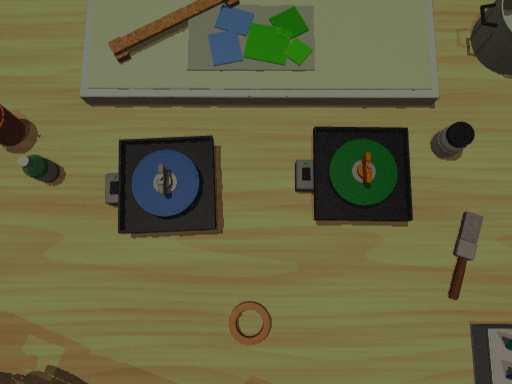

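View pics/scene0.png

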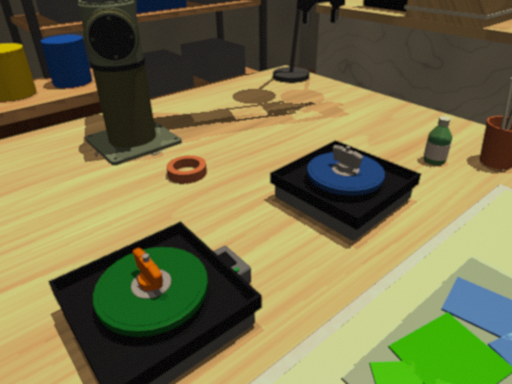

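The top view shows the green disc around (364,172) with the orange bar on it, near (367,167). The blue twin with the grey nut is at (165,183), well away. The scene view agrees. Next I'll measure both by deprojecting the depth.

```bash
cat > h.py <<'E'
import numpy as np,cv2
from plant import ctrl,sensors,optics
def cloud(n,d):
    c=optics.camera_params(n); v,u=np.indices(d.shape)
    P=np.stack([u,v,np.ones_like(u)],-1)@np.linalg.inv(c["mtx"]).T*d[...,None]
    return (P-c["t"])@c["R"]
def measure(n,p,d):
    W=cloud(n,d); r,g,b=[p[...,i].astype(int) for i in range(3)]
    z=W[...,2]; ok=(d>0)
    G=ok&(g>1.8*r)&(g>1.8*b)&(abs(z-72)<8)&(W[...,0]<640)
    (x,y),rad=cv2.minEnclosingCircle(W[G][:,:2].astype(np.float32))
    print(n,"disc",x,y,"rad",rad,"z",np.median(z[G]))
    O=ok&(r>1.5*g)&(r>2*b)&(z>95)&(z<125)&(np.hypot(W[...,0]-x,W[...,1]-y)<45)
    Q=W[O]; q=Q[:,:2].astype(np.float32)
    print(" orange n",len(Q),"z",np.percentile(Q[:,2],[5,50,95]))
    rc=cv2.minAreaRect(q); box=cv2.boxPoints(rc); print(" rect",rc)
    m=q.mean(0); ev,V=np.linalg.eigh(np.cov((q-m).T)); a=V[:,1]
    print(" mean",m,"axis deg",np.degrees(np.arctan2(a[1],a[0]))%180,"ext",np.ptp((q-m)@V,axis=0))
    T=Q[Q[:,2]>108]; q=T[:,:2].astype(np.float32)
    if len(q)>5:
        m=q.mean(0); ev,V=np.linalg.eigh(np.cov((q-m).T)); a=V[:,1]
        print(" top n",len(q),"mean",m,"axis deg",np.degrees(np.arctan2(a[1],a[0]))%180,"ext",np.ptp((q-m)@V,axis=0), "rect",cv2.minAreaRect(q))
E
python3 - <<'E'
from h import *
for n in("top","scene"):
    p=cv2.imread(f"pics/{n}0.png")[:,:,::-1]; measure(n,p,np.load(f"pics/{n}0.npy"))
p=cv2.imread("pics/top0.png")[130:215,310:420]; s=cv2.imread("pics/scene0.png")[235:320,95:205]
cv2.imwrite("pics/crop.png",np.vstack([cv2.resize(i,None,fx=3.5,fy=3.5,interpolation=cv2.INTER_CUBIC) for i in(p,s)]))
E
```

```text
top disc 562.142822265625 95.8944091796875 rad 401.0583801269531 z 73.17038498334409Traceback (most recent call last):
  File "<stdin>", line 3, in <module>
  File "h.py", line 15, in measure
    print(" orange n",len(Q),"z",np.percentile(Q[:,2],[5,50,95]))
                                 ~~~~~~~~~~~~~^^^^^^^^^^^^^^^^^^
    return _quantile_unchecked(
        a, q, axis, out, overwrite_input, method, keepdims, weights)
    return _ureduce(a,
                    func=_quantile_ureduce_func,
    ...<5 lines>...
                    overwrite_input=overwrite_input,
                    method=method)
    r = func(a, **kwargs)
    result = _quantile(arr,
                       quantiles=q,
    ...<2 lines>...
                       out=out,
                       weights=wgt)
    slices_having_nans = np.isnan(arr[-1, ...])
                                  ~~~^^^^^^^^^
IndexError: index -1 is out of bounds for axis 0 with size 0
```

```bash
python3 - <<'E'
s=open('h.py').read()
s=s.replace("    (x,y),rad","    k,L,st,_=cv2.connectedComponentsWithStats(G.astype(np.uint8)); G=L==1+st[1:,4].argmax()\n    (x,y),rad")
open('h.py','w').write(s)
E
python3 - <<'E'
from h import *
p=cv2.imread("pics/top0.png")[130:215,310:420]; s=cv2.imread("pics/scene0.png")[235:320,95:205]
cv2.imwrite("pics/crop.png",np.vstack([cv2.resize(i,None,fx=3.5,fy=3.5,interpolation=cv2.INTER_CUBIC) for i in(p,s)]))
for n in("top","scene"):
    p=cv2.imread(f"pics/{n}0.png")[:,:,::-1]; measure(n,p,np.load(f"pics/{n}0.npy"))
E
```

```text
top disc 567.3720092773438 -230.9871063232422 rad 75.22991180419922 z 73.17328957529709
 orange n 207 z [ 98.25974893 113.67636381 117.23441433]
 rect ((567.5087280273438, -229.95877075195312), (63.40886688232422, 11.995889663696289), 0.23010677099227905)
 mean [ 566.50696 -228.40591] axis deg 0.24971073250310383 ext [11.99797596 63.40881928]
 top n 159 mean [ 566.3664  -229.43689] axis deg 0.2657292199224628 ext [11.80732279 63.40877463] rect ((567.5090942382812, -230.05722045898438), (63.40886688232422, 11.798998832702637), 0.23010677099227905)
scene disc 569.095947265625 -229.41749572753906 rad 75.83626556396484 z 71.0097236842132
 orange n 454 z [ 97.00648804 111.12652711 114.24647924]
 rect ((570.6466064453125, -229.75709533691406), (11.737907409667969, 65.93086242675781), 89.64391326904297)
 mean [ 577.15204 -231.81975] axis deg 1.19197935134423 ext [12.18159424 65.73979465]
 top n 298 mean [ 575.4261  -230.79433] axis deg 0.5529811821265866 ext [11.92365514 65.82448887] rect ((570.6210327148438, -229.7045135498047), (11.564035415649414, 66.01423645019531), 88.80579376220703)
```

View pics/crop.png

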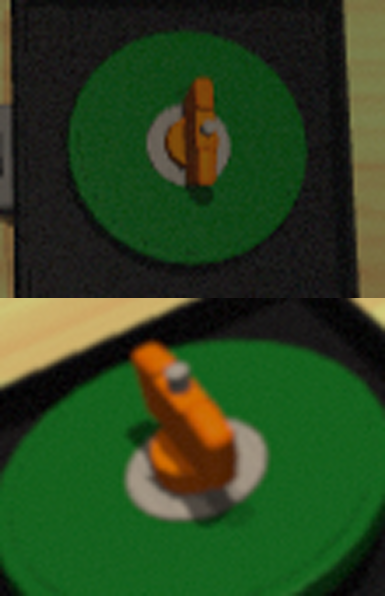

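The crops show a clear orange bar along x with the stud at its middle. Both cameras agree within about 2 mm: axis ≈ (568,-230), bar at ~0.3°, top at ~114, disc at 72. These match the given sizes. Next I'll check the wrist range for the turn, then approach.

```bash
cat >> h.py <<'E'
C=np.array([568.2,-230.2,106.])
def R(deg):  # tool down, y-axis at deg from world +y (ccw from above)
    a=np.radians(deg); y=np.array([-np.sin(a),np.cos(a),0]); z=np.array([0,0,-1.]); return np.column_stack([np.cross(y,z),y,z])
E
python3 - <<'E'
from h import *
for o in(0.3,180.3):
    for k in(0,-20,-80): 
        q=ctrl.solve_ik(C,R(o+k)); print(o,k,None if q is None else np.round(q,2))
E
```

```text
0.3 0 [-0.53  0.44  1.57 -0.    1.13 -2.1 ]
0.3 -20 [-0.53  0.44  1.57 -0.    1.13 -1.75]
0.3 -80 [-0.53  0.44  1.57 -0.    1.13 -0.71]
180.3 0 [-0.53  0.44  1.57 -0.    1.13  1.04]
180.3 -20 [-0.53  0.44  1.57 -0.    1.13  1.39]
180.3 -80 [-0.53  0.44  1.57 -0.    1.13  2.44]
```

```bash
python3 - <<'E'
from h import *
o=0.3
ctrl.move_ptp(C+[0,0,120],R(o)); ctrl.gripper_to(50,40)
print(ctrl.move_l(C,vel=100,threshold=12))
s=sensors.read_state(); print(s['t'],s['eef_pos'],s['force'])
p,d=optics.grab_frame("scene"); cv2.imwrite("pics/s1.png",cv2.resize(p[200:360,40:260,::-1],None,fx=3,fy=3))
E
```

```text
False
5.0417 [ 568.86891583 -230.60453233  106.9990748 ] [-0.22393851  0.39064505 -0.70552437]
```

View pics/s1.png

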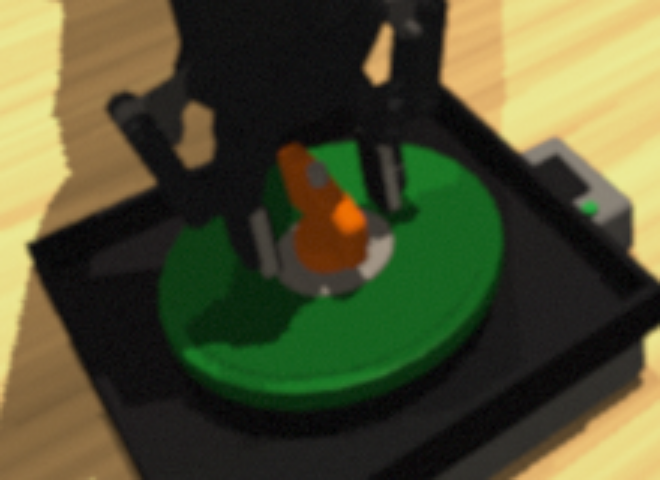

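The fingers straddle the bar, with pads at (265,245) and (385,175) in the crop and the nut between them, nothing touching. Now I'll close and make the trial turn.

```bash
python3 - <<'E'
from h import *
o=0.3
def rep(m):
    s=sensors.read_state(); r=s['eef_rot']; print(m,round(s['t'],2),s['eef_pos'].round(1),'yaw',round(float(np.degrees(np.arctan2(-r[0,1],r[1,1]))),1),'F',s['force'].round(1),'M',s['wrist_torque'].round(2),'w',round(s['grip_width'],1))
ctrl.gripper_to(5,60); rep('grip')
for k in(-5,-10,-15,-20): ctrl.move_l(C,rot=R(o+k)); rep(k)
ctrl.hold(1.2); rep('held')
p,d=optics.grab_frame("scene"); cv2.imwrite("pics/s2.png",cv2.resize(p[200:360,40:260,::-1],None,fx=3,fy=3))
E
```

```text
grip 5.44 [ 568.7 -229.   107.5] yaw 0.3 F [-1.5  4.3  6.6] M [ 0.91  0.25 -0.12] w 27.6
-5 5.69 [ 568.7 -228.9  107.5] yaw -4.7 F [-1.7  3.9  6.7] M [ 0.87  0.19 -0.12] w 27.6
-10 5.94 [ 568.7 -228.9  107.5] yaw -9.7 F [-1.5  4.3  5.7] M [ 0.9   0.21 -0.12] w 27.6
-15 6.19 [ 568.7 -228.9  107.5] yaw -14.7 F [-1.3  4.6  5.8] M [ 0.83  0.18 -0.08] w 27.6
-20 6.44 [ 568.7 -228.8  107.5] yaw -19.7 F [-0.3  4.4  6. ] M [ 0.89  0.17 -0.15] w 27.6
held 7.64 [ 568.7 -228.8  107.5] yaw -19.7 F [-1.6  4.7  6.6] M [ 0.91  0.19 -0.15] w 27.7
```

View pics/s2.png

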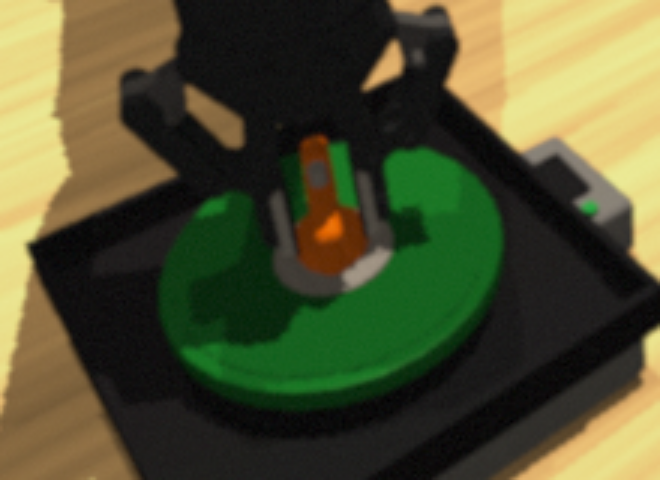

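The nut turned: the bar now points at the camera, about parallel to the pads. However, the grip width is 27.6 mm instead of 12, so the pads are clamping the round hub, with visible green gaps beside the bar. I'll let go, measure the nut angle, and regrip higher on the wings.

```bash
python3 - <<'E'
from h import *
o=0.3
ctrl.gripper_to(50); ctrl.move_l(C+[0,0,10],vel=60)
p,d=optics.grab_frame("scene"); W=cloud("scene",d)
r,g,b=[p[...,i].astype(int) for i in range(3)]; z=W[...,2]
O=(r>1.5*g)&(r>2*b)&(z>104)&(z<125)&(np.hypot(W[...,0]-568,W[...,1]+230)<45)
q=W[O][:,:2].astype(np.float32); print(len(q),cv2.minAreaRect(q))
s=sensors.read_state(); print(s['t'],s['eef_pos'],s['force'])
ctrl.gripper_to(5,60); s=sensors.read_state(); print(s['t'],s['grip_width'],s['eef_pos'],s['force'],s['wrist_torque'])
E
```

```text
273 ((570.7418212890625, -229.29071044921875), (11.919998168945312, 64.07026672363281), 68.63513946533203)
8.4083 [ 568.51406429 -230.44213979  116.57470406] [-0.6866414  -0.05928543  0.79692603]
8.8417 11.171564561182931 [ 568.46134963 -228.81305924  116.01115455] [1.15781611 4.89238073 1.41405954] [ 0.74787129 -0.11610808 -0.10337358]
```

The nut stands at about −21° (clockwise, at rest), so the trial turn is confirmed. The width is now 11–12 mm, so the pads are on the wings. I'll turn on.

```bash
python3 - <<'E'
from h import *
o=0.3; T=C+[0,0,10]
ctrl.hold(0.7)
for k in range(-25,-81,-5): ctrl.move_l(T,rot=R(o+k))
ctrl.hold(0.3); s=sensors.read_state(); print(s['t'],s['grip_width'],s['eef_pos'],s['force'],s['wrist_torque'])
ctrl.gripper_to(50); ctrl.move_l(T+[0,0,120],vel=120); ctrl.hold(0.3)
s=sensors.read_state(); print(s['t'],s['eef_pos'],s['force'])
p,d=optics.grab_frame("scene"); W=cloud("scene",d)
r,g,b=[p[...,i].astype(int) for i in range(3)]; z=W[...,2]
O=(r>1.5*g)&(r>2*b)&(z>104)&(z<125)&(np.hypot(W[...,0]-568,W[...,1]+230)<45)
q=W[O][:,:2].astype(np.float32); print(len(q),cv2.minAreaRect(q))
cv2.imwrite("pics/s3.png",p[:,:,::-1])
E
```

```text
12.8417 10.721023224772086 [ 568.88613872 -228.39444986  116.01937745] [2.61606028 5.80639179 1.34766584] [ 0.92369733 -0.27500298 -0.10931059]
14.75 [ 567.98503607 -230.08257598  235.35192141] [-0.19178576  0.22083486  0.62675474]
492 ((570.6425170898438, -229.50990295410156), (12.260530471801758, 64.6636734008789), 10.19745922088623)
```

View pics/s3.png

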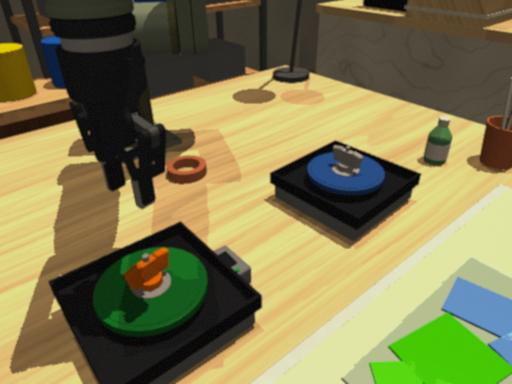

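The orange bar at (148,270) now stands at about 100° (= −80°), so it has turned roughly 80° clockwise. The gripper is clear of it, and the grey nut at (347,158) looks unchanged.

```bash
python3 -c "
from plant import ctrl
print(ctrl.finish_job())"
```

```text
the job is handed in; nothing more can be done
None
```

I loosened the orange wing nut by about 80° clockwise and let go, then handed the job in with the gripper clear above it. The clock stood at about 14.8 s of the allowed 38 s.

- **Trial turn:** I turned the nut clockwise by about 20° and held it there for just over a second. After I let go, the camera measured about 21° (0.37 rad).
- **What went wrong:** On that first grip the jaws stopped at 27.6 mm instead of about 12 mm, so they were holding the round hub rather than the wings. The nut still turned with them. I then regripped 10 mm higher, on the wings (about 11 mm opening), before turning on.
- **Final checks:** The last camera measurement shows the nut at about 80° from its start. The wrist force reads close to zero. The grey nut looks unmoved in the picture, though I did not measure its angle. The robot never went down near it.

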